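Give the sauna's extractor fan a short burst

TASK

Give the extractor fan a short burst: on the fan's switch box (the one with a flat paddle), push the paddle well over towards the end of the box that carries the raised round fan emblem, hold it there for a good second, then let it spring back to the middle and come away. Never push the paddle over to the opposite side, do not work the lamp switch with the slim ball-ended lever, and leave the glass bottle standing where it is.

Things in the scene. Friction and masses are not known exactly. Their poses are not given: they have to be found in the camera images.
- fan_toggle (a joint): rad; the fan paddle's lean about a hinge in its box's top face. Spring-centred: 0 upright, + towards the box end with the fan emblem (grey ring with 4 blades, 39 mm across, 5 mm proud, 43 mm from the paddle), stops at +-0.5. Contact closes above 0.28. Pushed 30 mm above the hinge it takes about 3 N to close, 5 N to the stop; recentres in under 0.5 s
- fan_paddle_top (a point): middle of the top edge of the fan's flat black paddle: 32 mm wide (x), 8 thick (y), 55 tall above the hinge. It stands at the middle of a fixed white box 75 (x) x 135 (y) x 35 mm high on a 25 mm ledge, so this point rests 115 mm above the work surface. At rest z is up, y points to the emblem end; axes tilt with the paddle. Box turned up to 35 deg
- lamp_toggle (a joint): rad; lean of the lamp switch's lever, spring-centred, 0 upright; not to be worked. Its white box has the same size, stands left or right of the fan's and has no emblem; the lever is a slim black rod 9 mm thick ending in an 18 mm ball, 55 mm tall above the box
- bottle: closed green glass bottle with a cork, 68 mm in diameter, 190 mm tall, standing loose on the ledge beyond the switch boxes, farther from the robot; origin at the centre of its underside, z up; to be left standing
Not all that is in view belongs to the job. Several things have the shape of the bottle; the one meant has the colours described above.

How it is judged (in metres and radians):
On the way:
1. the fan paddle is held over towards the emblem end, past 0.28 rad, for 0.7 s (value of joint fan_toggle above 0.28 rad), for 0.7 s.
At the end, for the whole second after the job is handed in: The fan paddle has been held towards the emblem end and is back upright within 0.08 rad; the lamp lever is upright within 0.08 rad; the bottle stands upright (within 0.1 rad) within 20 mm of where it was (value of joint fan_toggle between -0.08 and 0.08 rad and value of joint lamp_toggle between -0.08 and 0.08 rad and angle between bottle's own z axis and vertical below 0.1 rad and distance of bottle from where it was at the start of the episode below 0.02 m); the robot touches nothing.
It fails at once if the fan paddle is pushed over to the opposite side (beyond -0.22 rad) (value of joint fan_toggle below -0.22 rad).
It fails at once if the lamp switch is worked (lever beyond 0.22 rad either way) (value of joint lamp_toggle above 0.22 rad or value of joint lamp_toggle below -0.22 rad).
It fails at once if the bottle is knocked (moved over 20 mm or tilted over 0.3 rad) (distance of bottle from where it was at the start of the episode above 0.02 m or angle between bottle's own z axis and vertical above 0.3 rad).
It also fails if it takes over 32 s, if anything falls off the work surface, if the arm or the gripper's body presses on something with over 40 N, if the wrist force passes 120 N, or if a joint passes its speed limit or range.

ROBOT

A 7-joint arm with a two-finger parallel gripper is mounted at the origin on the work surface. World frame = base frame: x ahead of the robot, y to its left, z up, the work surface at z = 0. Lengths are in mm, angles in degrees, forces in N, time in s.
With the tool pointing down it reaches from about 425 to 800 mm from the base axis. Payload 8.3 kg.
Tool frame: the origin (TCP) lies at the very end of the fingers, on their centre line; the grasp point (between the pads) lies 19 mm behind it (ctrl.grasp_offset is the z of the grasp point in the tool frame, in mm); z points along the fingers, y is the line along which they close (so a half turn about z gives the same grasp; the last joint's range is limited). The gripper opens to 85 mm and grips with 20 to 120 N. Pads are 22 mm wide; open, the fingers measure 114 mm over their backs; the gripper's body (76 mm by 85 mm) begins 54 mm behind the grasp point. The pads swing forward as they close: fully open they stand 13 mm farther back than shut.
Start: joints at [-67.03, 21.967, 0.94, 78.501, -0.361, 79.538, -2.664], TCP at [279.542, 558.981, 231.279] pointing down, gripper open.
Joint ranges: [-169.22, 169.22], [-14.56, 117.87], [-87.37, 89.26], [10.42, 133.3], [-82.24, 262.24], [0.94, 117.77], [-172.7, 172.7]. Speed limits (degrees/s): [136.94, 136.94, 172.46, 172.46, 180, 180, 180].

INTERFACE

Orientations are given as a 3x3 rotation matrix whose columns are the frame's x, y, z axes.
In Python, from workcell import ctrl gives the robot as it stands.
- The arm moves only by the tool carry_out, never from a script. Its argument "commands" is a list of rows, each an object of numbers: "dx", "dy", "dz": the shift along the world's x, y, z in mm; "ax", "ay", "az": the turn, a rotation vector about the world's x, y, z in degrees; "gripper": the closure, from 0 (fully open) to 1 (shut). A call has 1 to 10 rows; each row shifts and turns the commanded pose from where the row before left it; what a row does not reach is not made up. A row lasts 1/10 s, in which the tool goes at most 50 mm and 8.59 degrees, less where a joint would pass 70% of its speed; a pose out of reach is approached as far as the arm can. A call with a gripper value outside its range is refused whole. The fingers move at their own pace and stop on an object; "force" is the grip in N (left out, the last holds). Time passes only in rows, so rows that do not move let the fingers close. It gives the time, the measured TCP pose, the force, the opening and the grip force at its end, in the units of the state.
- ctrl.get_obs(): the state, without advancing time (a new reading comes with each control period).
- ctrl.get_image(name): name is "side" or "top" or "wrist"; returns (picture, depth): 384x512x3 uint8, red, green, blue; 384x512 float32, mm along the optical axis (not along the pixel's ray), 0 where there is no reading.
- ctrl.get_calibration(name): a dict with "K" (3x3 intrinsics, pixels), "extrinsics" (4x4, takes a point from camera to world coordinates). Camera axes: x right, y down, z forward; pixel columns grow to the right and rows downward; lengths in mm; the calibration is good to about 2 mm. A picture is of the moment at which its call begins: read the wrist's pose just before it. get_calibration takes no time and is no camera call; for the wrist camera it gives the pose at the moment of the call.
- ctrl.hand_in(): hands the job in; it is judged then, once.
Trained networks look in the newest picture that a camera, given by its name, has taken for a name from the list of things; names that differ only in an ending like _2 or _b are one class to them, and where a whole thing is asked for, a point or a joint stands for the part that bears it (a point fixed in the world has none). Each returns a list of dicts, best first, with "score" (0 to 1); they miss things now and then, are a little off and sometimes report something else, mostly with a low value. They report only what shows in the picture. A call takes as long as a camera call. They do not tell look-alikes from the thing itself.
- ctrl.search_frame(target, camera): "xy" ([column, row] in pixels, amid what is visible of it).
The state is a dict: "t": time; "q": joint angles; "qd": joint speeds; "effort": joint torques, N m; "tcp_pos": TCP position; "eef_rot": TCP orientation; "force": force on the tool from outside, world axes, zero at the start; "torque": the same for the moment, N m; "grip_width": opening from 0.0 (shut) to 1.0 (fully open); "grasp_force": force on a finger pad.
Only numpy, scipy, OpenCV 4.12 (cv2) and the standard library are available. Lean on these libraries where they do the work, as an engineer would, in place of code of your own. Each camera call takes 0.05 s, during which the arm holds its last target. There are 200 camera calls.

## Working session

There is one attempt and no reset: what is moved stays moved. The work goes in short steps, Python scripts to look and compute and a tool call to move; the robot and the scene stay as the last step left them, time stands still between calls to the robot, and variables do not carry over. Pictures are saved under pics/ and viewed, at most 10 in all, crops included, and the job is handed in when it is done.

Besides the shell and the picture viewer there is one more tool, called after ">>>" as name(argument=value, ...) on one line, values as JSON. carry_out: Moves the arm, as the interface text tells. Its arguments: {"type":"object","properties":{"commands":{"type":"array"},"force":{"type":"number"}},"required":["commands"]}

```bash
mkdir -p pics
cat > h.py <<'E'
import numpy as np, cv2
from workcell import ctrl
def grab(n):
    im,d=ctrl.get_image(n); c=ctrl.get_calibration(n); return im,d,np.array(c["K"]),np.array(c["extrinsics"])
def cloud(d,K,T):
    v,u=np.indices(d.shape); P=np.stack([(u-K[0,2])/K[0,0]*d,(v-K[1,2])/K[1,1]*d,d],-1)
    W=P@T[:3,:3].T+T[:3,3]; W[d<=0]=np.nan; return W
E
python3 - <<'E'
from h import *
a=[]
for n in("side","top"):
    im,d,K,T=grab(n); np.savez(n,im=im,d=d,K=K,T=T); cv2.imwrite(f"pics/{n}0.png",im[:,:,::-1])
    print(n,T[:3,3].round(),[(t,[(np.round(r["xy"]),round(r["score"],2)) for r in ctrl.search_frame(t,n)]) for t in("fan_paddle_top","lamp_toggle","bottle")])
print(ctrl.get_obs()["t"],ctrl.get_obs()["eef_rot"])
E
```

```text
side [ 383. -677.  498.] [('fan_paddle_top', [(array([258., 240.]), 0.94), (array([375., 192.]), 0.53)]), ('lamp_toggle', [(array([243., 162.]), 0.5)]), ('bottle', [(array([375., 193.]), 0.9), (array([126., 269.]), 0.85)])]
top [370. -19. 941.] [('fan_paddle_top', [(array([336., 222.]), 0.64)]), ('lamp_toggle', [(array([187., 183.]), 0.52)]), ('bottle', [(array([326., 334.]), 0.95), (array([301.,  92.]), 0.55)])]
0.4 [[-8.94396095e-01  4.47275730e-01 -2.17445198e-04]
 [ 4.47275779e-01  8.94396045e-01 -3.04755099e-04]
 [ 5.81725663e-05 -3.69829740e-04 -9.99999930e-01]]
```

View pics/side0.png

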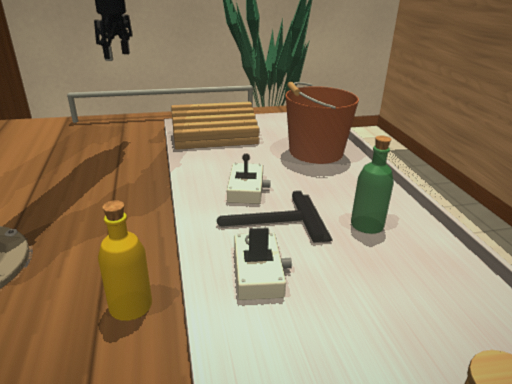

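View pics/top0.png

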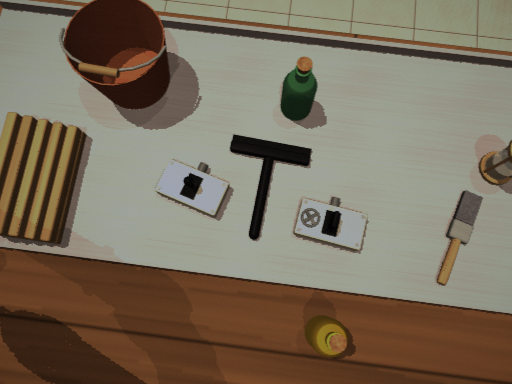

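Side view: the flat paddle is at (258,240), the slim ball lever at (246,165), the green bottle at (373,190) and a yellow look-alike at (125,268). Top view: candidates for the fan box are (331,223), with a ring emblem at (310,217), and (193,187), with no emblem and a lever. I choose (331,223). A crop and a measurement come next.

Run:
```python
from h import *
z=np.load("top.npz"); im,d,K,T=[z[k] for k in("im","d","K","T")]
cv2.imwrite("pics/crop1.png",cv2.resize(im[180:265,280:385,::-1],None,fx=6,fy=6,interpolation=cv2.INTER_CUBIC))
W=cloud(d,K,T); R=W[180:265,280:385]; I=im[180:265,280:385].astype(int)
def box(W,I,n):
    f=W.reshape(-1,3); m=(abs(f[:,2]-60)<5); p=f[m]; r=cv2.minAreaRect(p[:,:2].astype(np.float32)); print(n,"box",r,np.median(p[:,2]))
    k=(f[:,2]>105)&(f[:,2]<125); t=f[k]; print("top",k.sum(),t.mean(0).round(1)); 
    if k.sum()>4: print(cv2.minAreaRect(t[:,:2].astype(np.float32)))
box(R,I,"fan"); box(W[150:220,148:232],I,"lamp")
for n,(u,v) in dict(emblem=(310,217),paddle=(332,221),ledge=(285,250),bottle=(304,64),squeegee=(262,190),lampside=(345,240)).items(): print(n,W[v,u].round(1))
z=np.load("side.npz"); W=cloud(z["d"],z["K"],z["T"])
for n,(u,v) in dict(paddletop=(259,231),paddlemid=(259,245),bottle=(372,200),bottle_top=(382,142),ball=(246,157)).items(): print("side",n,W[v,u].round(1))
S=W[222:265,240:275].reshape(-1,3); S=S[(S[:,2]>75)&(S[:,2]<125)]
print("side paddle",len(S),S.mean(0),S.max(0),S.min(0)); t=S[S[:,2]>108]; print(len(t),t.mean(0),cv2.minAreaRect(t[:,:2].astype(np.float32)))
```

```text
fan box ((517.8831176757812, -148.94003295898438), (134.97769165039062, 75.52571105957031), 82.21382141113281) 59.77000516779185
top 80 [ 517.1 -148.3  113.8]
((517.6500854492188, -148.71316528320312), (7.842512607574463, 31.009990692138672), 81.56339263916016)
lamp box ((557.140380859375, 138.85183715820312), (134.84449768066406, 75.13446044921875), 74.02330780029297) 59.70414819098494
top 66 [556.  138.3 111.7]
((556.5363159179688, 139.0839385986328), (15.957474708557129, 15.67702865600586), 66.22381591796875)
emblem [ 524.  -105.8   63. ]
paddle [ 515.5 -144.7   98.2]
ledge [456.6 -65.9  22.2]
bottle [770.3 -52.2 215.2]
squeegee [570.2  -3.8  46.9]
lampside [ 487.6 -179.2   60.5]
side paddletop [ 520.  -150.2  111.2]
side paddlemid [ 520.5 -151.3   83.7]
side bottle [756.4 -82.3 102.4]
side bottle_top [765.1 -65.1 212.9]
side ball [557.8 130.7 110.1]
side paddle 436 [ 519.18539481 -151.43873386   97.10640069] [ 536.13143542 -144.28761253  115.91579023] [ 503.85361178 -156.83546713   75.03056045]
112 [ 518.94972399 -150.46564692  112.77308575] ((519.3921508789062, -150.208251953125), (10.506503105163574, 31.054473876953125), 85.40050506591797)
```

View pics/crop1.png

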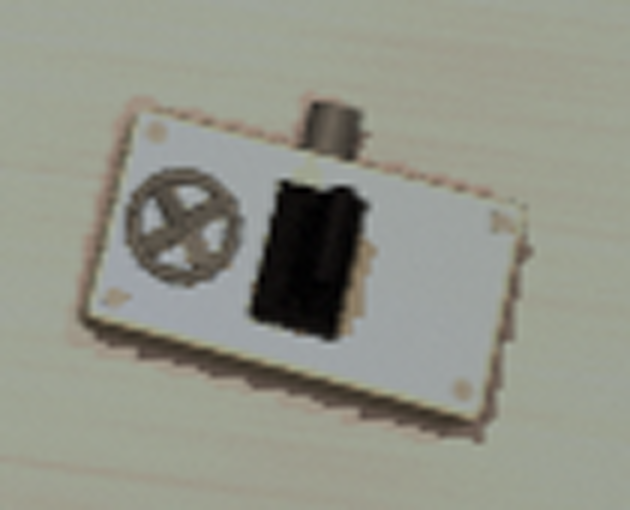

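The crop shows the flat black paddle at (308,260) and the fan emblem at (184,226), so this is the fan box. The box is 135x75 with its top at z = 60. The push direction is about (0.136, 0.991), towards +y. I'll move across high up with the gripper closing, then come down on the -y side.

>>> carry_out(commands=[{"dx":20,"dy":-36,"az":1.9,"gripper":1},{"dx":20,"dy":-36,"az":1.9,"gripper":1},{"dx":20,"dy":-36,"az":1.9,"gripper":1},{"dx":20,"dy":-36,"az":1.9,"gripper":1},{"dx":20,"dy":-36,"az":1.9,"gripper":1},{"dx":20,"dy":-36,"az":1.9,"gripper":1},{"dx":20,"dy":-36,"az":1.9,"gripper":1},{"dx":20,"dy":-36,"az":1.9,"gripper":1},{"dx":20,"dy":-36,"az":1.8,"gripper":1},{"dx":20,"dy":-36,"az":1.8,"gripper":1}], force=40)

```text
invalid input
```

>>> carry_out(commands=[{"dx":3,"dy":-40},{"dx":3,"dy":-40},{"dx":3,"dy":-40},{"dx":3,"dy":-40},{"dx":3,"dy":-40},{"dx":3,"dy":-40},{"dx":3,"dy":-40},{"dx":3,"dy":-40},{"dx":3,"dy":-40},{"dx":3,"dy":-40}])

```text
invalid input
```

>>> carry_out(commands=[{"dx":20,"dy":-36,"dz":0,"ax":0,"ay":0,"az":1.9,"gripper":1}], force=40)

```text
t: 0.5
tcp_pos: [294.7, 526.7, 230.3]
eef_rot: [[-0.912, 0.409, -0.003], [0.409, 0.912, 0.001], [0.003, -0.0, -1.0]]
force: [0.3, 0.2, -0.4]
grip_width: 0.858
grasp_force: 0.0
```

Every row needs all the keys.

>>> carry_out(commands=[{"dx":20,"dy":-36,"dz":0,"ax":0,"ay":0,"az":1.9,"gripper":1},{"dx":20,"dy":-36,"dz":0,"ax":0,"ay":0,"az":1.9,"gripper":1},{"dx":20,"dy":-36,"dz":0,"ax":0,"ay":0,"az":1.9,"gripper":1},{"dx":20,"dy":-36,"dz":0,"ax":0,"ay":0,"az":1.9,"gripper":1},{"dx":20,"dy":-36,"dz":0,"ax":0,"ay":0,"az":1.9,"gripper":1},{"dx":20,"dy":-36,"dz":0,"ax":0,"ay":0,"az":1.9,"gripper":1},{"dx":20,"dy":-36,"dz":0,"ax":0,"ay":0,"az":1.9,"gripper":1},{"dx":20,"dy":-36,"dz":0,"ax":0,"ay":0,"az":1.8,"gripper":1},{"dx":20,"dy":-36,"dz":0,"ax":0,"ay":0,"az":1.8,"gripper":1}])

```text
t: 1.4
tcp_pos: [480.1, 197.4, 231.6]
eef_rot: [[-0.991, 0.134, 0.0], [0.134, 0.991, 0.0], [-0.0, 0.0, -1.0]]
force: [0.2, -0.1, -0.6]
grip_width: 0.003
grasp_force: 0.0
```

>>> carry_out(commands=[{"dx":3,"dy":-40,"dz":0,"ax":0,"ay":0,"az":0,"gripper":1},{"dx":3,"dy":-40,"dz":0,"ax":0,"ay":0,"az":0,"gripper":1},{"dx":3,"dy":-40,"dz":0,"ax":0,"ay":0,"az":0,"gripper":1},{"dx":3,"dy":-40,"dz":0,"ax":0,"ay":0,"az":0,"gripper":1},{"dx":3,"dy":-40,"dz":0,"ax":0,"ay":0,"az":0,"gripper":1},{"dx":3,"dy":-40,"dz":0,"ax":0,"ay":0,"az":0,"gripper":1},{"dx":3,"dy":-40,"dz":0,"ax":0,"ay":0,"az":0,"gripper":1},{"dx":3,"dy":-40,"dz":0,"ax":0,"ay":0,"az":0,"gripper":1},{"dx":3,"dy":-40,"dz":0,"ax":0,"ay":0,"az":0,"gripper":1},{"dx":3,"dy":-40,"dz":0,"ax":0,"ay":0,"az":0,"gripper":1}])

```text
t: 2.4
tcp_pos: [509.5, -202.5, 231.6]
eef_rot: [[-0.991, 0.135, 0.001], [0.135, 0.991, 0.0], [-0.001, 0.0, -1.0]]
force: [0.6, 0.1, 0.7]
grip_width: -0.003
grasp_force: 0.0
```

>>> carry_out(commands=[{"dx":0,"dy":0,"dz":-20,"ax":0,"ay":0,"az":0,"gripper":1},{"dx":0,"dy":0,"dz":-20,"ax":0,"ay":0,"az":0,"gripper":1},{"dx":0,"dy":0,"dz":-20,"ax":0,"ay":0,"az":0,"gripper":1},{"dx":0,"dy":0,"dz":-20,"ax":0,"ay":0,"az":0,"gripper":1},{"dx":0,"dy":0,"dz":-20,"ax":0,"ay":0,"az":0,"gripper":1},{"dx":0,"dy":0,"dz":-20,"ax":0,"ay":0,"az":0,"gripper":1},{"dx":0,"dy":0,"dz":-20,"ax":0,"ay":0,"az":0,"gripper":1},{"dx":0,"dy":0,"dz":0,"ax":0,"ay":0,"az":0,"gripper":1}])

```text
t: 3.2
tcp_pos: [507.8, -200.2, 88.9]
eef_rot: [[-0.991, 0.135, -0.005], [0.135, 0.991, 0.001], [0.005, 0.0, -1.0]]
force: [-0.2, 0.3, 1.5]
grip_width: -0.003
grasp_force: 0.0
```

Run:
```python
from h import *
im,d,K,T=grab("side"); W=cloud(d,K,T)
cv2.imwrite("pics/side1.png",cv2.resize(im[150:310,170:340,::-1],None,fx=3.5,fy=3.5))
u=np.array([.136,.991]); f=W.reshape(-1,3); c=np.array([518,-149.])
s=(f[:,:2]-c)@u; w=(f[:,:2]-c)@np.array([.991,-.136])
for lo in range(70,170,10):
    m=(f[:,2]>lo)&(f[:,2]<lo+10)&(abs(s)<90)&(abs(w)<30); a=m&(s<-20); b=m&(s>-20)
    print(lo,a.sum(),b.sum(),[ (np.round(np.percentile(s[k],[2,98])),np.round(np.percentile(w[k],[2,98]))) for k in(a,b) if k.sum()>3])
o=ctrl.get_obs();print(o["tcp_pos"],o["force"])
```

```text
70 0 21 [(array([-4., -1.]), array([-14.,  -9.]))]
80 3 18 [(array([-4.,  0.]), array([-14.,  -9.]))]
90 51 16 [(array([-65., -47.]), array([-13.,   9.])), (array([-4.,  0.]), array([-14., -10.]))]
100 80 10 [(array([-67., -57.]), array([-13.,   9.])), (array([-3.,  1.]), array([-14., -12.]))]
110 77 3 [(array([-66., -58.]), array([-13.,   8.]))]
120 11 0 [(array([-67., -64.]), array([-9.,  4.]))]
130 42 0 [(array([-85., -45.]), array([-15.,   8.]))]
140 40 0 [(array([-89., -63.]), array([-15.,   9.]))]
150 56 0 [(array([-69., -47.]), array([-19.,  13.]))]
160 66 0 [(array([-78., -48.]), array([-19.,  15.]))]
[ 508.71870495 -200.67604169   90.46833877] [-0.01037358  0.46736151  0.01397635]
```

View pics/side1.png

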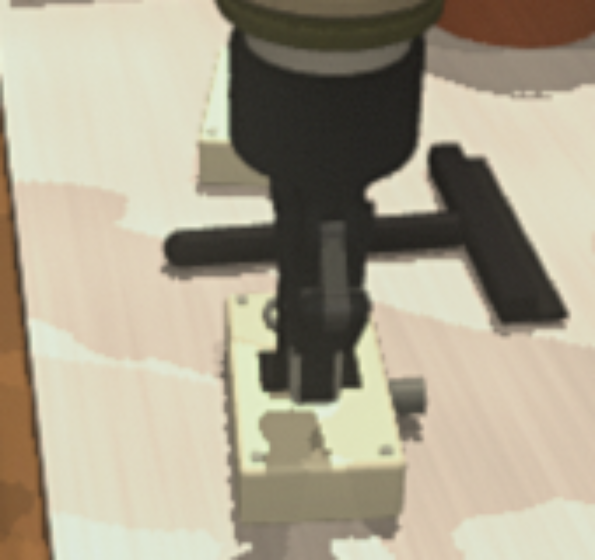

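The picture shows the closed fingers standing in front of the paddle on the side away from the emblem, with the paddle behind them at crop (310,370). By depth the finger's front face is about 35 mm short of the paddle. I'll advance to near contact, then push on force.

>>> carry_out(commands=[{"dx":0.7,"dy":5,"dz":0,"ax":0,"ay":0,"az":0,"gripper":1},{"dx":0.7,"dy":5,"dz":0,"ax":0,"ay":0,"az":0,"gripper":1},{"dx":0.7,"dy":5,"dz":0,"ax":0,"ay":0,"az":0,"gripper":1},{"dx":0.7,"dy":5,"dz":0,"ax":0,"ay":0,"az":0,"gripper":1},{"dx":0.7,"dy":5,"dz":0,"ax":0,"ay":0,"az":0,"gripper":1},{"dx":0.7,"dy":5,"dz":0,"ax":0,"ay":0,"az":0,"gripper":1},{"dx":0.4,"dy":3,"dz":0,"ax":0,"ay":0,"az":0,"gripper":1},{"dx":0,"dy":0,"dz":0,"ax":0,"ay":0,"az":0,"gripper":1}])

```text
t: 4.05
tcp_pos: [514.3, -167.3, 91.2]
eef_rot: [[-0.991, 0.134, -0.0], [0.134, 0.991, 0.0], [0.0, 0.0, -1.0]]
force: [-0.3, -0.8, -0.2]
grip_width: 0.003
grasp_force: 0.0
```

>>> carry_out(commands=[{"dx":0.4,"dy":3,"dz":0,"ax":0,"ay":0,"az":0,"gripper":1},{"dx":0.4,"dy":3,"dz":0,"ax":0,"ay":0,"az":0,"gripper":1},{"dx":0.4,"dy":3,"dz":0,"ax":0,"ay":0,"az":0,"gripper":1},{"dx":0,"dy":0,"dz":0,"ax":0,"ay":0,"az":0,"gripper":1}])

```text
t: 4.45
tcp_pos: [515.4, -158.7, 91.2]
eef_rot: [[-0.991, 0.135, -0.0], [0.135, 0.991, -0.0], [0.0, -0.0, -1.0]]
force: [0.2, -0.4, -0.2]
grip_width: -0.003
grasp_force: 0.5
```

>>> carry_out(commands=[{"dx":0.3,"dy":2,"dz":0,"ax":0,"ay":0,"az":0,"gripper":1},{"dx":0.3,"dy":2,"dz":0,"ax":0,"ay":0,"az":0,"gripper":1},{"dx":0.3,"dy":2,"dz":0,"ax":0,"ay":0,"az":0,"gripper":1},{"dx":0,"dy":0,"dz":0,"ax":0,"ay":0,"az":0,"gripper":1}])

```text
t: 4.85
tcp_pos: [516.1, -152.8, 91.2]
eef_rot: [[-0.991, 0.135, -0.0], [0.135, 0.991, -0.0], [0.0, -0.0, -1.0]]
force: [-0.2, -1.5, -1.2]
grip_width: -0.003
grasp_force: 0.9
```

Run:
```python
from h import *
u=np.array([.136,.991]); c=np.array([518,-149.])
pics=[]
for n,(r0,r1,c0,c1) in dict(side=(180,310,200,320),top=(160,260,270,380)).items():
    im,d,K,T=grab(n); W=cloud(d,K,T); pics.append(cv2.resize(im[r0:r1,c0:c1,::-1],(400,440)))
    f=W.reshape(-1,3); s=(f[:,:2]-c)@u; w=(f[:,:2]-c)@np.array([.991,-.136])
    for lo in range(66,120,8):
        m=(f[:,2]>lo)&(f[:,2]<lo+8)&(abs(s)<45)&(abs(w)<18)
        if m.sum()>2:
            e=m&(abs(w)>11.5); print(n,lo,m.sum(),np.percentile(s[m],[2,50,98]).round(),"edge",e.sum(),np.percentile(s[e],[2,50,98]).round() if e.sum()>2 else "")
cv2.imwrite("pics/push.png",np.hstack(pics))
o=ctrl.get_obs();print(o["tcp_pos"],o["force"])
```

```text
side 66 94 [-4. -0.  3.] edge 29 [-3.  0.  3.]
side 74 84 [-0.  2.  5.] edge 30 [-0.  2.  5.]
side 82 28 [3. 5. 8.] edge 23 [3. 5. 8.]
side 90 46 [-15.  -9.   9.] edge 20 [ 5.  7. 10.]
side 98 70 [-18. -12.  11.] edge 14 [ 7. 10. 12.]
side 106 70 [-19. -11.  16.] edge 9 [10. 13. 17.]
side 114 68 [-19. -16.  -0.] edge 0 
[ 516.13194507 -153.10238774   91.22768439] [-0.66553197 -2.39445504 -0.62691975]
```

View pics/push.png

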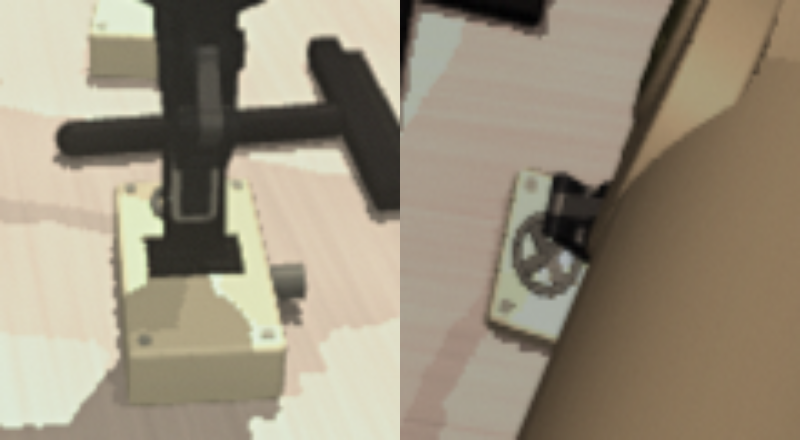

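The paddle is seen leaning towards the emblem at about 0.31 rad, with 2.4 N on the tool. Side-view base is at (195,255). I'll push 4 mm more, hold for over 1.2 s, then back off.

>>> carry_out(commands=[{"dx":0.3,"dy":2,"dz":0,"ax":0,"ay":0,"az":0,"gripper":1},{"dx":0.3,"dy":2,"dz":0,"ax":0,"ay":0,"az":0,"gripper":1},{"dx":0,"dy":0,"dz":0,"ax":0,"ay":0,"az":0,"gripper":1},{"dx":0,"dy":0,"dz":0,"ax":0,"ay":0,"az":0,"gripper":1},{"dx":0,"dy":0,"dz":0,"ax":0,"ay":0,"az":0,"gripper":1},{"dx":0,"dy":0,"dz":0,"ax":0,"ay":0,"az":0,"gripper":1},{"dx":0,"dy":0,"dz":0,"ax":0,"ay":0,"az":0,"gripper":1},{"dx":0,"dy":0,"dz":0,"ax":0,"ay":0,"az":0,"gripper":1},{"dx":0,"dy":0,"dz":0,"ax":0,"ay":0,"az":0,"gripper":1},{"dx":0,"dy":0,"dz":0,"ax":0,"ay":0,"az":0,"gripper":1}])

```text
t: 5.95
tcp_pos: [516.8, -149.0, 91.3]
eef_rot: [[-0.991, 0.135, -0.0], [0.135, 0.991, -0.0], [0.0, -0.0, -1.0]]
force: [-1.9, -2.9, 0.6]
grip_width: 0.0
grasp_force: 1.3
```

Run:
```python
from h import *
u=np.array([.136,.991]); c=np.array([518,-149.])
im,d,K,T=grab("side"); f=cloud(d,K,T).reshape(-1,3); s=(f[:,:2]-c)@u; w=(f[:,:2]-c)@np.array([.991,-.136])
m=(f[:,2]>68)&(f[:,2]<112)&(abs(s)<30)&(abs(w)>11.5)&(abs(w)<18)&(s>-8)
p=np.polyfit(f[m,2],s[m],1); print(m.sum(),"lean",np.arctan(p[0]))
o=ctrl.get_obs();print(o["t"],o["tcp_pos"],o["force"])
```

```text
114 lean 0.3778134084629052
6.0 [ 516.85536973 -149.00924507   91.30334355] [-2.03286868 -3.44849452  0.1292079 ]
```

>>> carry_out(commands=[{"dx":0.3,"dy":2,"dz":0,"ax":0,"ay":0,"az":0,"gripper":1},{"dx":0,"dy":0,"dz":0,"ax":0,"ay":0,"az":0,"gripper":1},{"dx":0,"dy":0,"dz":0,"ax":0,"ay":0,"az":0,"gripper":1},{"dx":0,"dy":0,"dz":0,"ax":0,"ay":0,"az":0,"gripper":1},{"dx":0,"dy":0,"dz":0,"ax":0,"ay":0,"az":0,"gripper":1},{"dx":0,"dy":0,"dz":0,"ax":0,"ay":0,"az":0,"gripper":1},{"dx":0,"dy":0,"dz":0,"ax":0,"ay":0,"az":0,"gripper":1},{"dx":0,"dy":0,"dz":0,"ax":0,"ay":0,"az":0,"gripper":1},{"dx":0,"dy":0,"dz":0,"ax":0,"ay":0,"az":0,"gripper":1},{"dx":0,"dy":0,"dz":0,"ax":0,"ay":0,"az":0,"gripper":1}])

```text
t: 7.0
tcp_pos: [517.2, -147.0, 91.3]
eef_rot: [[-0.991, 0.135, -0.0], [0.135, 0.991, -0.0], [0.0, -0.0, -1.0]]
force: [-0.3, -3.4, -1.3]
grip_width: 0.001
grasp_force: 1.4
```

>>> carry_out(commands=[{"dx":-0.5,"dy":-4,"dz":0,"ax":0,"ay":0,"az":0,"gripper":1},{"dx":-0.5,"dy":-4,"dz":0,"ax":0,"ay":0,"az":0,"gripper":1},{"dx":-0.5,"dy":-4,"dz":0,"ax":0,"ay":0,"az":0,"gripper":1},{"dx":-0.5,"dy":-4,"dz":0,"ax":0,"ay":0,"az":0,"gripper":1},{"dx":-0.5,"dy":-4,"dz":0,"ax":0,"ay":0,"az":0,"gripper":1},{"dx":-0.7,"dy":-5,"dz":0,"ax":0,"ay":0,"az":0,"gripper":1},{"dx":-1.4,"dy":-10,"dz":0,"ax":0,"ay":0,"az":0,"gripper":1},{"dx":-1.4,"dy":-10,"dz":0,"ax":0,"ay":0,"az":0,"gripper":1},{"dx":-1.4,"dy":-10,"dz":0,"ax":0,"ay":0,"az":0,"gripper":1},{"dx":-1.4,"dy":-10,"dz":0,"ax":0,"ay":0,"az":0,"gripper":1}])

```text
t: 8.0
tcp_pos: [508.1, -213.3, 91.3]
eef_rot: [[-0.991, 0.136, -0.0], [0.136, 0.991, -0.0], [0.0, -0.0, -1.0]]
force: [0.4, 0.3, -1.1]
grip_width: -0.005
grasp_force: 0.0
```

>>> carry_out(commands=[{"dx":0,"dy":-5,"dz":20,"ax":0,"ay":0,"az":0,"gripper":1},{"dx":0,"dy":-5,"dz":20,"ax":0,"ay":0,"az":0,"gripper":1},{"dx":0,"dy":-10,"dz":20,"ax":0,"ay":0,"az":0,"gripper":1},{"dx":0,"dy":-10,"dz":20,"ax":0,"ay":0,"az":0,"gripper":1},{"dx":0,"dy":-10,"dz":20,"ax":0,"ay":0,"az":0,"gripper":1},{"dx":0,"dy":-10,"dz":20,"ax":0,"ay":0,"az":0,"gripper":1},{"dx":0,"dy":0,"dz":0,"ax":0,"ay":0,"az":0,"gripper":1},{"dx":0,"dy":0,"dz":0,"ax":0,"ay":0,"az":0,"gripper":1},{"dx":0,"dy":0,"dz":0,"ax":0,"ay":0,"az":0,"gripper":1}])

```text
t: 8.9
tcp_pos: [508.0, -261.4, 210.2]
eef_rot: [[-0.991, 0.135, -0.002], [0.135, 0.991, 0.001], [0.002, 0.001, -1.0]]
force: [1.0, -0.2, -0.7]
grip_width: -0.002
grasp_force: 0.0
```

Run:
```python
from h import *
u=np.array([.136,.991]); c=np.array([518,-149.])
im,d,K,T=grab("side"); f=cloud(d,K,T).reshape(-1,3); s=(f[:,:2]-c)@u; w=(f[:,:2]-c)@np.array([.991,-.136])
m=(f[:,2]>68)&(f[:,2]<112)&(abs(s)<30)&(abs(w)<18)
print(m.sum(),"lean",np.arctan(np.polyfit(f[m,2],s[m],1)[0]) if m.sum()>20 else "")
cv2.imwrite("pics/end.png",im[:,:,::-1])
o=ctrl.get_obs();print(o["t"],o["tcp_pos"],o["force"])
```

```text
425 lean 0.006293753095767743
8.95 [ 507.9489375  -261.31568023  210.09231178] [-0.77565323  0.20020372 -0.66334051]
```

View pics/end.png

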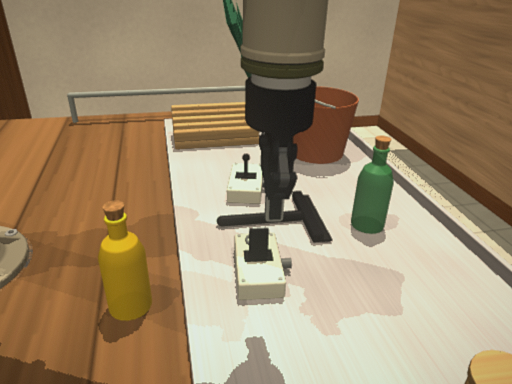

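The paddle at (258,240) is upright again (lean 0.006 rad). The lamp lever at (246,165) and the green bottle at (373,190) are unmoved, and the arm is clear of everything.

```bash
python3 -c "from workcell import ctrl; print(ctrl.hand_in())"
```

```text
the job is handed in; nothing more can be done
None
```

I held the fan paddle over towards the emblem (about 0.38 rad measured) for roughly 2 s, let it spring back upright and drew the arm clear; the lamp lever and green bottle look undisturbed in the last picture, and the job is handed in, though it returned no verdict.

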